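# Fit the filter sleeve on the stand's port and lock it

### The job

Take the flanged sleeve out of the wire rack, lower it (do not drop it) over the upright port of the filter stand and push it fully home, flange down on the base. Then slide the stand's fork all the way in over the flange to lock it. Leave the other things in the rack and on the bench standing where they are.

Things in the scene. Friction and masses are not known exactly. Their poses are not given: they have to be found in the camera images.
- sleeve: The flanged sleeve: upright bare-aluminium tube, open at both ends, 95 mm tall, outside diameter 38 mm, bore 31 mm, with a round flange 60 mm across and 10 mm thick at its foot. About 0.15 kg. It starts standing, flange down, in one of the three cells of the wire rack. Origin: centre of the underside of the flange; z up along the tube.
- plain_tube: Not to be touched: plain aluminium tube without a flange, 110 mm tall, 38 mm across, standing in another cell of the rack. Origin: centre of its underside; z up.
- flask: Not to be touched: clear jar with a white cap, 90 mm tall, 48 mm across, standing in another cell of the rack. Origin: centre of its underside; z up.
- rack: White wire rack fixed to the bench, 250 mm long (its x), 88 mm wide (its y), wires up to 47 mm high, with a row of three open cells about 80 mm square, centred at x = -80, 0 and +80 mm. Things in it stand on its floor, 4 mm above the bench. Origin: centre of its underside.
- stand: Filter stand fixed to the bench: grey base 120 mm (its x) by 240 mm (its y), 30 mm high. At y = +60 mm stands the bare steel port. At y = -120 to +20 mm two steel rails with inward lips, up to 57 mm high, guide an aluminium fork that slides along y over the base. Origin: centre of the underside; z up.
- port_foot (a point): Foot of the port, on its axis, at the level of the base's top (30 mm above the bench): the sleeve's origin comes here when it is fully home. The port is an upright steel spigot 28 mm in diameter, 55 mm tall, its top 15 mm tapering to 14 mm.
- port_tip (a point): Top of the port, on its axis, 55 mm above port_foot.
- fork (a joint): Slide of the fork along the stand's +y, m: 0 = fully out, 0.070 = fully in, at its stop, prongs 15 mm past the port's axis. Starts at 0 to 0.012; about 2 N of friction. Its two prongs (6 mm thick, underside 12.5 mm above the base, 44 mm apart inside, 72 mm outside) pass over the flange either side of the tube, clearing a flange that is fully home by 2.5 mm.
- fork_grip (a point): Centre of the top of the fork's black upright grip block: 36 mm (stand's x) by 16 mm (stand's y), standing 51 mm above the fork plate, its top 100 mm above the bench. Moves with the fork; fully in, it is 72 mm from the port's axis.
- timer: Not to be touched: flat grey timer 60 x 70 x 18 mm, lying on the bench between stand and rack. Origin: centre of its underside.
- jar: Not to be touched: amber jar with a black cap, 75 mm tall, 52 mm across, on the bench. Origin: centre of its underside; z up.

How it is judged:
By the outcome, as a careful person would: the job done as asked, in the order asked, and still so for the second after the job is handed in, with the robot touching nothing.
It also fails if it takes over 58 s, if anything falls off the work surface, if the arm or the gripper's body presses on something with over 40 N, if the wrist force passes 120 N, or if a joint passes its speed limit or range.

### The arm

A 6-joint arm with a two-finger parallel gripper is mounted at the origin on the work surface. World frame = base frame: x ahead of the robot, y to its left, z up, the work surface at z = 0. Lengths are in mm, angles in rad, forces in N, time in s.
With the tool pointing down it reaches from about 350 to 875 mm from the base axis. Payload 4.2 kg.
Tool frame: the origin (TCP) lies midway between the tips of the shut fingers; the grasp point (between the pads) lies 19 mm behind it; y points along the fingers, x is the direction in which the jaws open and shut, and the axes are right-handed (so a half turn about y gives the same grasp; the last joint's range is limited). The gripper opens to 85 mm and grips with 20 to 120 N. Pads are 22 mm wide; open, the fingers measure 114 mm over their backs; the gripper's body (76 mm by 85 mm) begins 54 mm behind the grasp point. The pads swing forward as they close: fully open they stand 13 mm farther back than shut.
Start: joints at [1.522, 0.385, 0.008, 0, -1.194, -0.259], TCP at [189.319, 595.615, 195.312] pointing down, gripper open.
Joint ranges: [-3.14, 3.14], [-1.21, 2.06], [-1.07, 1.41], [-3.16, 2.05], [-2.99, -0.16], [-3.1, 3.1]. Speed limits (rad/s): [2.79, 2.79, 3.14, 3.14, 3.14, 3.14].

### API

Orientations are given as a unit quaternion [x, y, z, w].
In Python, from bench import read_state, get_image, job_done gives the robot as it stands.
- The arm moves only by the tool play_rows, never from a script. Its argument "series" is a list of rows, each a list of 7 numbers: the shift along the tool's x, y, z in m, then the turn, a rotation vector about the tool's x, y, z in rad, then the finger opening in m, from 0 to 0.0854. In form: [[x, y, z, wx, wy, wz, claw], ...]. A call has 1 to 10 rows; each row shifts and turns the pose as measured when the row begins, along the tool's axes as they then stand; what a row does not reach is not made up. A row lasts 1/10 s, in which the tool goes at most 50 mm and 8.59 degrees, less where a joint would pass 70% of its speed; a pose out of reach is approached as far as the arm can. A call with a gripper value outside its range is refused whole. The fingers move at their own pace and stop on an object; the grip force is fixed at half the most. Time passes only in rows, so rows that do not move let the fingers close. It gives the time, the measured TCP pose, the force and the opening at its end, in the units of the state.
- read_state(): the state, without advancing time (a new reading comes with each control period).
- get_image(name): name is "side" or "top"; returns a dict with "color" (420x560x3 uint8, red, green, blue), "intrinsics" (3x3 intrinsics, pixels), "D" ([k1, k2, p1, p2, k3] as OpenCV has them; the pictures are not rectified), "origin" and "orientation" of the camera in the world. Camera axes: x right, y down, z forward; pixel columns grow to the right and rows downward; lengths in mm; the calibration is good to about 2 mm. A picture is of the moment at which its call begins. There is no depth.
- job_done(): hands the job in, once; it reports no verdict.
The state is a dict: "clock": time; "joints": joint angles; "joint_vel": joint speeds; "joint_efforts": joint torques, N m; "position": TCP position; "ee_rot": TCP orientation; "contact_force": force on the tool from outside, world axes, zero at the start; "wrist_torque": the same for the moment, N m; "gripper_width": finger opening in mm.
Only numpy, scipy, OpenCV 4.12 (cv2) and the standard library are available. Lean on these libraries where they do the work, as an engineer would, in place of code of your own. Each camera call takes 0.05 s, during which the arm holds its last target. There are 200 camera calls.

## Working session

There is one attempt and no reset: what is moved stays moved. The work goes in short steps, Python scripts to look and compute and a tool call to move; the robot and the scene stay as the last step left them, time stands still between calls to the robot, and variables do not carry over. Pictures are saved under pics/ and viewed, about 8 in all and at most 12, crops included, and the job is handed in when it is done.

Besides the shell and the picture viewer there is one more tool, called after "Request:" as name([rows], argument=value, ...), one row to a line, values as JSON. play_rows: Moves the arm, as the interface text tells. Its arguments: {"type":"object","properties":{"series":{"type":"array","items":{"type":"array","items":{"type":"number"}}}},"required":["series"]}

```bash
mkdir -p pics
python3 - <<'E'
from bench import *
import cv2,numpy as np
print(read_state())
for n in("side","top"):
    d=get_image(n);cv2.imwrite(f"pics/{n}0.png",cv2.resize(d["color"][:,:,::-1],None,fx=1.42,fy=1.42,interpolation=cv2.INTER_CUBIC))
    print(n,{k:np.round(v,4).tolist() for k,v in d.items() if k!="color"})
E
```

```text
{'clock': 0.0, 'joints': array([ 1.52158175e+00,  3.85537957e-01,  6.59463799e-03, -5.47649726e-04,
       -1.19401469e+00, -2.58608701e-01]), 'joint_vel': array([ 0.00089435,  0.00250914,  0.00201095,  0.00116801, -0.00031058,
        0.00177394]), 'joint_efforts': array([-5.13113100e-04, -3.92286336e+01,  1.88401937e+01,  4.18623403e+00,
       -4.68639715e-03, -6.65829951e-07]), 'position': array([189.12858298, 594.97337163, 194.21349311]), 'ee_rot': array([ 0.41800006, -0.57030297,  0.57126433, -0.41675838]), 'contact_force': array([-0.06408448, -0.15208279,  0.11054467]), 'wrist_torque': array([-0.00996884, -0.0219535 , -0.00435388]), 'gripper_width': 85.54339251314006}
side {'intrinsics': [[447.5934, 0.0, 281.7506], [0.0, 447.5934, 215.3701], [0.0, 0.0, 1.0]], 'D': [0.0249, 0.0, 0.0, 0.0, 0.0], 'origin': [256.6757, 594.3992, 543.6375], 'orientation': [-0.2204, 0.8508, -0.461, 0.1225]}
top {'intrinsics': [[382.2355, 0.0, 285.4481], [0.0, 382.2355, 209.9976], [0.0, 0.0, 1.0]], 'D': [-0.0912, 0.0, 0.0, 0.0, 0.0], 'origin': [523.6825, -5.6955, 951.9019], 'orientation': [-0.6968, 0.7167, -0.0266, 0.0073]}
```

View pics/top0.png

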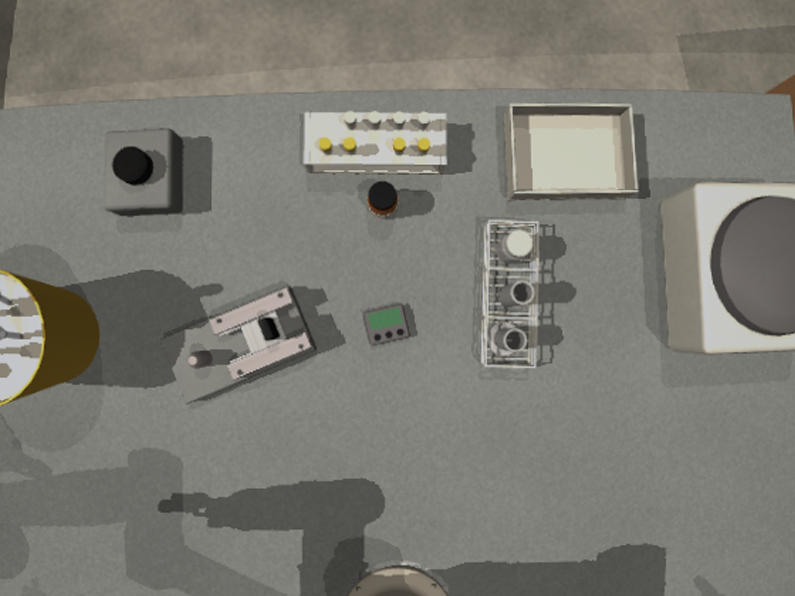

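View pics/side0.png

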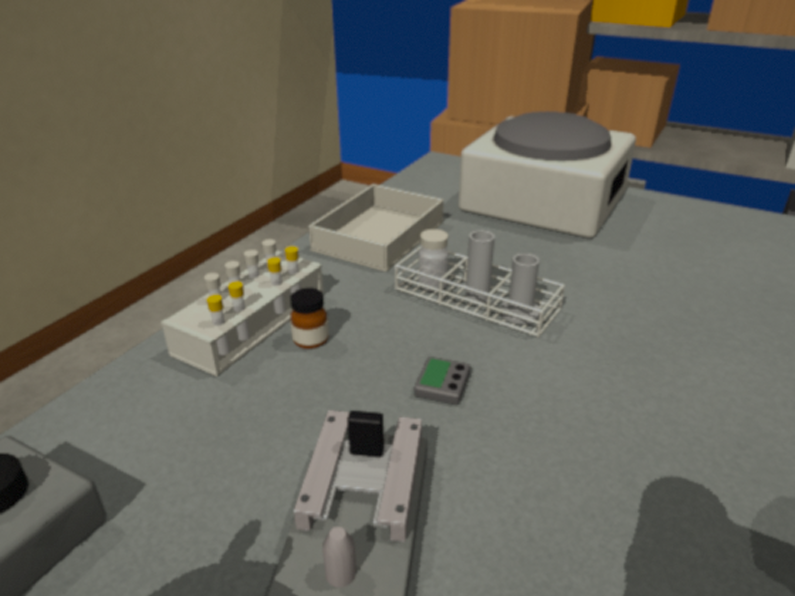

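The top view shows the stand with its port at about (198,358) and grip block at (268,327). The rack holds the flask (518,243), the plain tube (522,292) and the sleeve (513,340). In the side view the sleeve rim is at (525,262) and the port at (340,555). Next I'll enlarge these areas.

```bash
cat > h.py <<'E'
from bench import *
import cv2,numpy as np
from scipy.spatial.transform import Rotation as R
def cam(n):
    d=get_image(n);return d
def ray(d,uv):
    p=cv2.undistortPoints(np.array([[uv]],float),d["intrinsics"],d["D"])[0,0]
    return d["origin"],R.from_quat(d["orientation"]).apply([*p,1])
def atz(d,uv,z):
    o,r=ray(d,uv);return o+r*(z-o[2])/r[2]
def proj(d,P):
    q=R.from_quat(d["orientation"]).inv();P=np.atleast_2d(np.array(P,float))
    return cv2.projectPoints(q.apply(P-d["origin"]),np.zeros(3),np.zeros(3),d["intrinsics"],d["D"])[0][:,0]
def crop(d,x,y,w,h,s):
    return cv2.resize(d["color"][y:y+h,x:x+w,::-1],(w*s,h*s),interpolation=cv2.INTER_CUBIC)
E
python3 - <<'E'
from h import *
t=cam("top");s=cam("side")
a=crop(t,120,195,105,90,4);b=crop(t,330,145,60,120,3)
im=np.zeros((600,800,3),np.uint8)
im[:360,:420]=a                     # top stand: u=120+x/4, v=195+y/4
im[:360,420:600]=b                  # top rack: u=330+(x-420)/3, v=145+y/3
c=crop(s,190,280,115,140,2); im[320:600,570:800]=c  # side stand u=190+(x-570)/2 v=280+(y-320)/2
d=crop(s,270,155,135,80,4)[:, :]; im[360:600,0:405]=cv2.resize(d,(405,240)) # side rack u=270+x/3 v=155+(y-360)/3
cv2.imwrite("pics/c1.png",im)
E
```

```text
(no output)
```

View pics/c1.png

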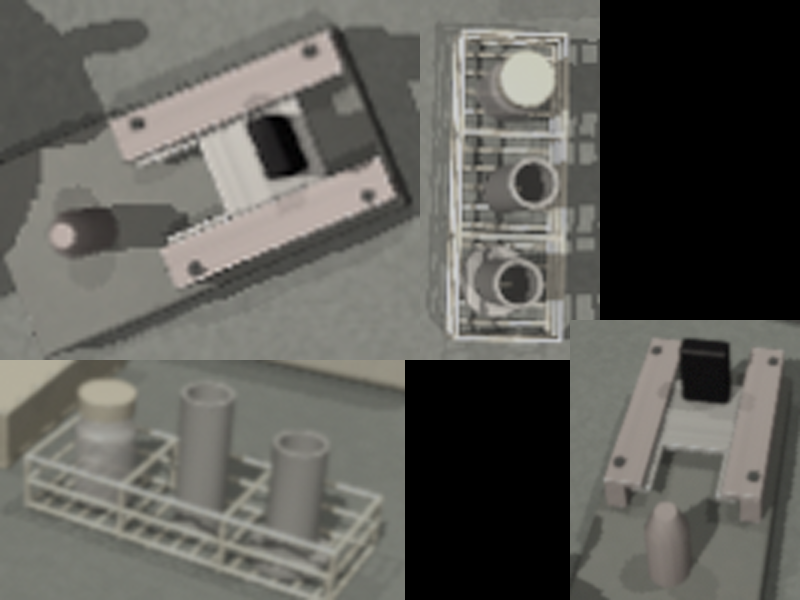

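The crop puts the port tip at (63,236) top and (665,508) side. The sleeve rim is at (517,283) top and (301,443) side, and the rail screws and rack corners are visible. Now I'll triangulate.

Run:
```python
from h import *
t=cam("top");s=cam("side")
T=lambda x,y:(120+x/4,195+y/4); K=lambda x,y:(330+(x-420)/3,145+y/3)
S=lambda x,y:(190+(x-570)/2,280+(y-320)/2); Q=lambda x,y:(270+x/3,155+(y-360)/3)
pr=lambda n,p:print(n,np.round(p,1))
pr("tip top",atz(t,T(63,236),85));pr("tip side",atz(s,S(665,508),85))
pr("slv top",atz(t,K(517,283),99));pr("slv side",atz(s,Q(301,443),99))
pr("tube top",atz(t,K(534,184),114));pr("tube side",atz(s,Q(207,395),114))
pr("flask",atz(t,K(527,79),94))
for a in[(463,32),(567,34),(565,340),(450,338)]:pr("rack",atz(t,K(*a),47))
A=[atz(t,T(*a),57) for a in[(137,124),(310,50),(195,268),(368,195)]]
B=[atz(s,S(*a),57) for a in[(619,462),(656,351),(753,476),(773,361)]]
for X in(A,B):
    for p in X:pr("screw",p)
    for i in(0,2):
        v=X[i]-X[i+1];pr("+y dir deg",np.degrees(np.arctan2(v[1],v[0])))
pr("block top side L,R front edge",[atz(s,S(683,343),100),atz(s,S(728,350),100)])
pr("block topview",atz(t,T(262,148),100))
pr("timer",atz(t,(386/1.42,324/1.42),18));pr("jar",atz(t,(383/1.42,195/1.42),75))
st=read_state();print(R.from_quat(st["ee_rot"]).as_matrix().round(3))
```

```text
tip top [474.2 312.8  85. ]
tip side [477.7 314.2  85. ]
slv top [ 493.5 -200.5   99. ]
slv side [ 493.5 -195.9   99. ]
tube top [ 566.6 -212.5  114. ]
tube side [ 567.3 -204.2  114. ]
flask [ 647.8 -215.4   94. ]
rack [ 693.7 -176.5   47. ]
rack [ 690.5 -261.3   47. ]
rack [ 445.1 -249.5   47. ]
rack [ 449.9 -157.2   47. ]
screw [537.1 278.   57. ]
screw [577.7 175.1  57. ]
screw [452.2 245.2  57. ]
screw [492.1 142.8  57. ]
+y dir deg 111.5
+y dir deg 111.3
screw [539.3 281.4  57. ]
screw [578.9 179.6  57. ]
screw [453.9 247.6  57. ]
screw [493.5 145.2  57. ]
+y dir deg 111.2
+y dir deg 111.2
block top side L,R front edge [[538.1 200.  100. ]
 [506.  190.6 100. ]]
block topview [521.3 194.3 100. ]
timer [524.6   2.7  18. ]
jar [735.4   1.5  75. ]
[[-0.303 -0.     0.953]
 [-0.953 -0.001 -0.303]
 [ 0.001 -1.     0.   ]]
```

Request:
play_rows([
  [0.037,0,0.031,0,-0.12,0,0.0854],
  [0.037,0,0.031,0,-0.12,0,0.0854],
  [0.037,0,0.031,0,0,0,0.0854],
  [0.037,0,0.031,0,0,0,0.0854],
  [0.037,0,0.031,0,0,0,0.0854],
  [0.037,0,0.031,0,0,0,0.0854],
  [0.037,0,0.031,0,0,0,0.0854],
  [0.037,0,0.031,0,0,0,0.0854],
  [0.037,0,0.031,0,0,0,0.0854],
  [0.037,0,0.031,0,0,0,0.0854],
])

```text
clock: 1.3
position: [468.4, 190.3, 194.8]
ee_rot: [0.488, -0.511, 0.511, -0.49]
contact_force: [0.7, -0.0, -0.4]
gripper_width: 85.7
```

Request:
play_rows([
  [0.043,0,0.0047,0,0,0,0.0854],
  [0.043,0,0.0047,0,0,0,0.0854],
  [0.043,0,0.0047,0,0,0,0.0854],
  [0.043,0,0.0047,0,0,0,0.0854],
  [0.043,0,0.0047,0,0,0,0.0854],
  [0.043,0,0.0047,0,0,0,0.0854],
  [0.043,0,0.0047,0,0,0,0.0854],
  [0.043,0,0.0047,0,0,0,0.0854],
  [0.043,0,0.0047,0,0,0,0.0854],
  [0,0,0,0,0,0,0.0854],
])

```text
clock: 2.3
position: [494.8, -218.4, 195.2]
ee_rot: [0.485, -0.511, 0.514, -0.489]
contact_force: [0.2, 0.8, -0.0]
gripper_width: 85.4
```

```bash
cat >> h.py <<'E'
def todo(P,yaw=None):
    """tool-frame shift (mm) to world P; turn about tool axes to tool-down with tool x at yaw (deg)"""
    s=read_state();r=R.from_quat(s["ee_rot"]);M=r.as_matrix()
    x=M[:,0];cy=np.degrees(np.arctan2(x[1],x[0]))
    yaw=cy if yaw is None else yaw
    c,n=np.cos(np.radians(yaw)),np.sin(np.radians(yaw))
    X=np.array([c,n,0]);Y=np.array([0,0,-1.]);G=R.from_matrix(np.c_[X,Y,np.cross(X,Y)])
    print("pos",s["position"].round(1),"yaw",cy.round(1),"clk",s["clock"],"F",s["contact_force"].round(1),"w",round(s["gripper_width"],1))
    print("shift",(r.inv().apply(np.array(P)-s["position"])).round(1),"turn",(r.inv()*G).as_rotvec().round(3),"| shift in goal frame",(G.inv().apply(np.array(P)-s["position"])).round(1))
E
python3 -c "
from h import *
todo([493.5,-198,130],-93.8);print(read_state()['joints'].round(2))"
```

```text
pos [ 494.8 -218.4  195.2] yaw -92.9 clk 2.3 F [ 0.2  0.8 -0. ] w 85.4
shift [-20.2  65.2  -2.8] turn [-0.008  0.015 -0.002] | shift in goal frame [-20.3  65.2  -2.6]
[-0.12  0.24 -0.2  -0.   -1.12  1.64]
```

Request:
play_rows([
  [-0.01,0.02,-0.0014,-0.004,0.008,-0.001,0.0854],
  [-0.01,0.02,-0.0014,-0.004,0.008,-0.001,0.0854],
  [0,0.02,0,0,0,0,0.0854],
  [0,0.02,0,0,0,0,0.0854],
  [0,0.015,0,0,0,0,0.0854],
  [0,0.01,0,0,0,0,0.0854],
  [0,0,0,0,0,0,0.0854],
])

```text
clock: 3.0
position: [493.7, -198.0, 87.5]
ee_rot: [0.481, -0.517, 0.518, -0.483]
contact_force: [0.7, 0.9, -0.1]
gripper_width: 85.6
```

Run:
```python
from h import *
todo([493.5,-198,62],-93.8)
t=cam("top");s=cam("side")
im=np.zeros((520,800,3),np.uint8)
im[:420,:400]=crop(t,320,150,100,105,4);im[:400,400:]=crop(s,290,120,100,100,4)
cv2.imwrite("pics/c2.png",im)
```

```text
pos [ 493.7 -198.    87.5] yaw -94.1 clk 3.0 F [ 0.7  0.9 -0.1] w 85.6
shift [ 0.  25.5 -0.2] turn [-0.003 -0.005  0.   ] | shift in goal frame [ 0.  25.5 -0.2]
```

View pics/c2.png

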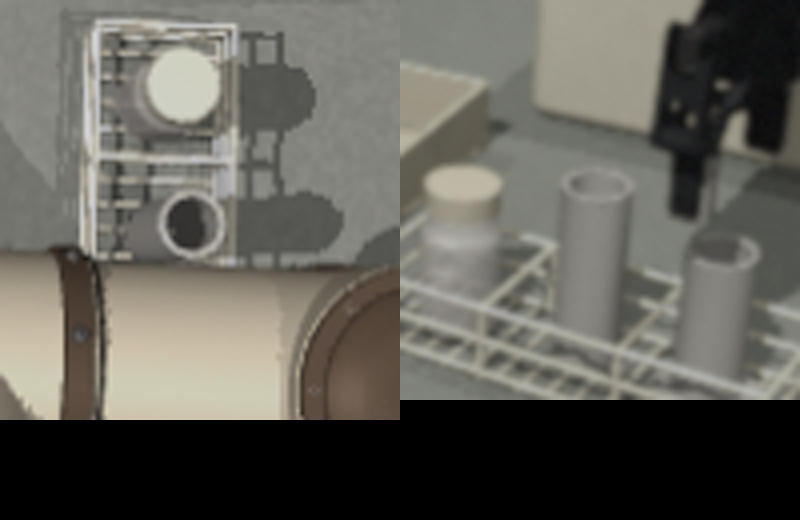

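The side crop shows one fingertip at (685,215) and another dark part at (770,150), with the sleeve rim centred at (722,250). I'll project the expected finger positions to identify which is which.

Run:
```python
from h import *
s=cam("side");st=read_state();M=R.from_quat(st["ee_rot"]).as_matrix();p=st["position"]
for n,off in dict(tcp=[0,0,0],near=[-50,-13,0],far=[50,-13,0],nearin=[-43,-13,0],slv=None).items():
    P=[493.5,-198,99] if off is None else p+M@np.array(off,float)
    uv=proj(s,P)[0];print(n,np.round(P,1),((uv-[290,120])*4+[400,0]).round(0))
```

```text
tcp [ 495.4 -198.5   89.6] [718. 264.]
near [ 498.8 -148.6  102.6] [679. 283.]
far [ 491.7 -248.3  102.6] [759. 204.]
nearin [ 498.3 -155.6  102.6] [685. 277.]
slv [ 493.5 -198.    99. ] [723. 249.]
```

Request:
play_rows([
  [0,0.014,0,0,0,0,0.0854],
  [0,0.01,0,0,0,0,0.0854],
  [0,0,0,0,0,0,0.0854],
  [0,0,0,0,0,0,0.0854],
])

```text
clock: 3.55
position: [498.6, -199.0, 68.7]
ee_rot: [0.479, -0.513, 0.522, -0.485]
contact_force: [-0.6, 0.1, 0.7]
gripper_width: 85.1
```

Run:
```python
from h import *
todo([493.5,-198,62],-93.8)
s=cam("side");st=read_state();M=R.from_quat(st["ee_rot"]).as_matrix();p=st["position"]
for off in ([0,0,0],[-50,-13,0],[50,-13,0]):
    print(((proj(s,p+M@np.array(off,float))[0]-[310,110])*7).round(0))
cv2.imwrite("pics/c3.png",crop(s,310,110,100,85,7))
```

```text
pos [ 498.6 -199.    68.7] yaw -94.0 clk 3.55 F [-0.6  0.1  0.7] w 85.1
shift [-0.6  6.6 -5.3] turn [-0.015 -0.004  0.002] | shift in goal frame [-0.7  6.7 -5.2]
[399. 590.]
[331. 625.]
[472. 484.]
```

View pics/c3.png

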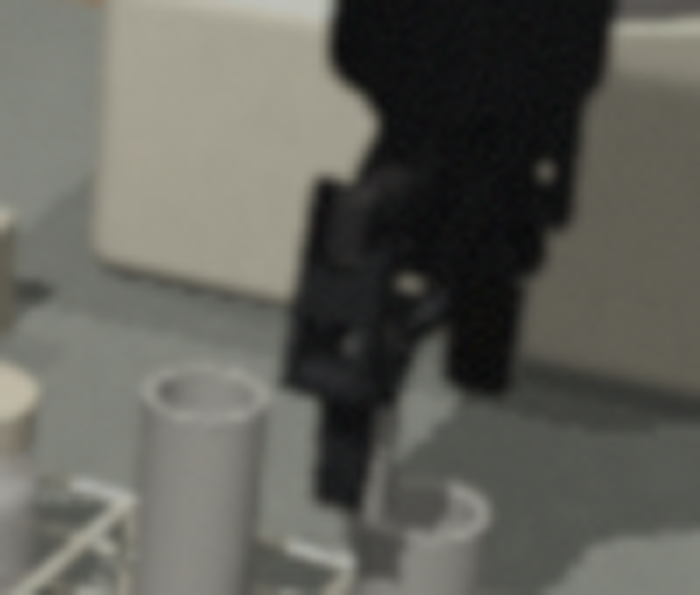

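Run:
```python
from h import *
s=cam("side")
for uv,y in(((340,505),-149),((480,390),-248),((440,500),-198)):
    o,r=ray(s,np.array(uv)/7+[310,110]);print(y,(o+r*(y-o[1])/r[1]).round(1))
for i in range(3):
    st=read_state();print(st["position"].round(1),st["joints"].round(4),st["clock"])
    cam("top")
```

```text
-149 [ 502.9 -149.   120.4]
-248 [ 495.7 -248.   114. ]
-198 [ 489.2 -198.   102. ]
[ 498.6 -199.    68.7] [-0.0765  0.3586 -0.3911  0.002  -0.8056  1.5756] 3.65
[ 498.6 -199.    68.7] [-0.0765  0.3586 -0.3912  0.0019 -0.8056  1.5756] 3.7
[ 498.5 -198.9   68.6] [-0.0765  0.3586 -0.3913  0.0019 -0.8055  1.5756] 3.75
```

Request:
play_rows([
  [-0.001,0.001,-0.005,-0.015,0,0,0.0854],
  [0,0,0,0,0,0,0.0854],
  [0,0,0,0,0,0,0.0854],
])

```text
clock: 4.1
position: [493.3, -197.5, 67.9]
ee_rot: [0.483, -0.517, 0.518, -0.482]
contact_force: [0.1, 1.0, -0.8]
gripper_width: 85.9
```

Run:
```python
from h import *
todo([493.5,-198,62],-93.8)
s=cam("side")
cv2.imwrite("pics/c4.png",crop(s,340,155,55,60,10))
```

```text
pos [ 493.3 -197.5   67.9] yaw -94.0 clk 4.1 F [ 0.1  1.  -0.8] w 85.9
shift [0.5 5.9 0.2] turn [ 0.    -0.004  0.001] | shift in goal frame [0.5 5.9 0.2]
```

View pics/c4.png

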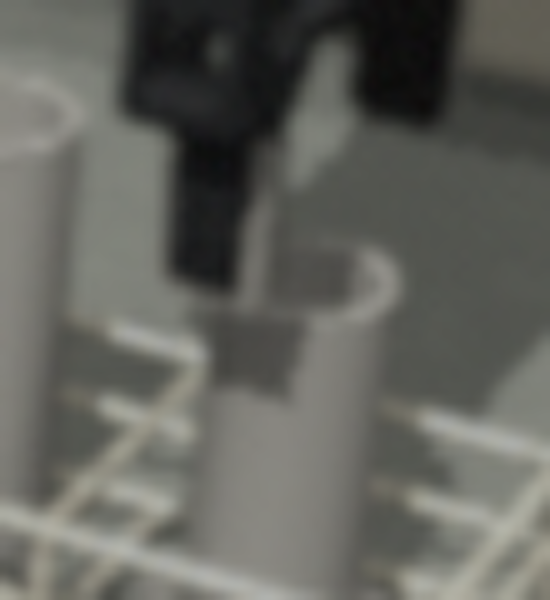

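Request:
play_rows([
  [0,0.01,0,0,0,0,0.0854],
  [0,0.01,0,0,0,0,0.0854],
  [0,0,0,0,0,0,0.0854],
  [0,0,0,0,0,0,0.0854],
])

```text
clock: 4.55
position: [492.8, -197.4, 45.4]
ee_rot: [-0.483, 0.517, -0.517, 0.481]
contact_force: [0.1, -0.1, 0.3]
gripper_width: 85.6
```

Run:
```python
from h import *
todo([493.5,-198,62],-93.8)
s=cam("side")
cv2.imwrite("pics/c5.png",crop(s,330,155,65,60,9))
```

```text
pos [ 492.8 -197.4   45.4] yaw -94.0 clk 4.55 F [ 0.1 -0.1  0.3] w 85.6
shift [  0.5 -16.6   0.7] turn [ 0.002 -0.004  0.001] | shift in goal frame [  0.5 -16.6   0.7]
```

View pics/c5.png

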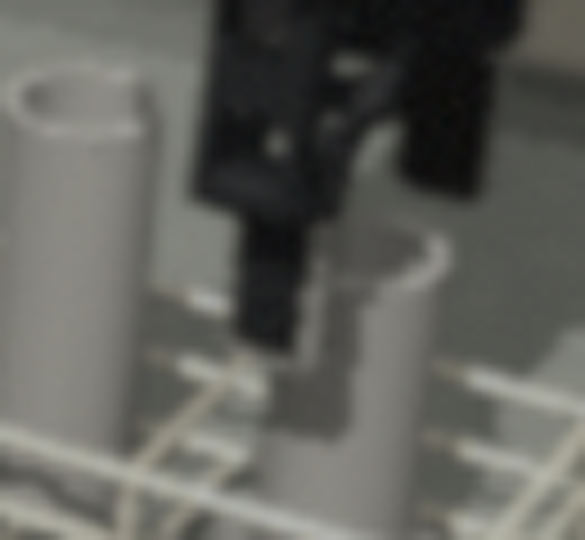

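The near fingertip, at (290,350), is well above the rack's near top wire. That puts the real tips about 33 mm higher than the reported TCP implies. I'll trust the image, go lower and grip.

Request:
play_rows([
  [0,0.008,0,0,0,0,0.0854],
  [0,0.007,0,0,0,0,0.0854],
  [0,0,0,0,0,0,0.0854],
  [0,0,0,0,0,0,0.03],
  [0,0,0,0,0,0,0.03],
  [0,0,0,0,0,0,0.03],
  [0,0,0,0,0,0,0.03],
  [0,0,0,0,0,0,0.03],
])

```text
clock: 5.4
position: [493.1, -197.4, 29.6]
ee_rot: [0.482, -0.517, 0.517, -0.482]
contact_force: [0.0, 0.3, -1.4]
gripper_width: 37.0
```

Run:
```python
from h import *
todo([493.5,-198,62],-93.8)
s=cam("side")
cv2.imwrite("pics/c6.png",crop(s,330,155,65,60,9))
```

```text
pos [ 493.1 -197.4   29.6] yaw -94.1 clk 5.4 F [ 0.   0.3 -1.4] w 37.0
shift [  0.6 -32.4   0.4] turn [ 0.001 -0.004  0.001] | shift in goal frame [  0.5 -32.4   0.4]
```

View pics/c6.png

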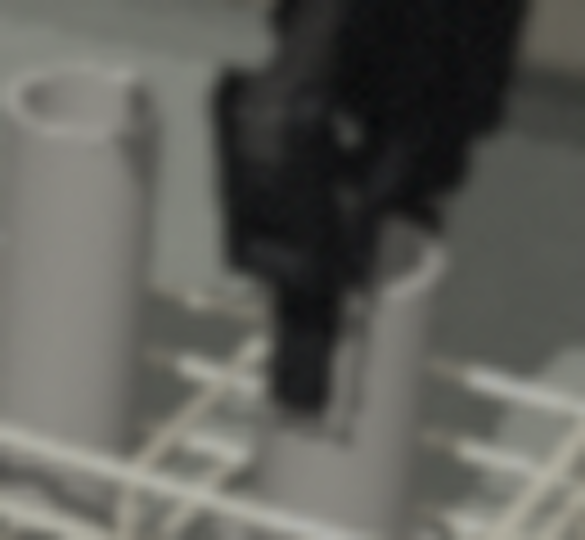

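The sleeve is gripped at a width of 37 mm, with the pads about 20 mm below the rim. Lifting straight up.

Request:
play_rows([
  [0,-0.01,0,0,0,0,0.02],
  [0,-0.015,0,0,0,0,0.02],
  [0,-0.02,0,0,0,0,0.02],
  [0,-0.02,0,0,0,0,0.02],
  [0,-0.02,0,0,0,0,0.02],
  [0,-0.02,0,0,0,0,0.02],
  [0,-0.015,0,0,0,0,0.02],
  [0,0,0,0,0,0,0.02],
])

```text
clock: 6.25
position: [490.9, -196.9, 156.1]
ee_rot: [-0.483, 0.519, -0.516, 0.481]
contact_force: [0.6, 0.6, -1.3]
gripper_width: 37.2
```

```bash
python3 -c "
from h import *
todo([475.8,314,150])"
```

```text
pos [ 490.9 -196.9  156.1] yaw -94.1 clk 6.25 F [ 0.6  0.6 -1.3] w 37.2
shift [-508.5    6.2  -51.6] turn [ 0.004 -0.     0.   ] | shift in goal frame [-508.5    6.1  -51.6]
```

Request:
play_rows([
  [-0.02,0,-0.002,0,0,0,0.02],
  [-0.04,0,-0.004,0,0,0,0.02],
  [-0.045,0,-0.004,0,0,0,0.02],
  [-0.045,0,-0.004,0,0,0,0.02],
  [-0.045,0,-0.004,0,0,0,0.02],
  [-0.045,0,-0.004,0,0,0,0.02],
  [-0.045,0,-0.004,0,0,0,0.02],
  [-0.045,0,-0.004,0,0,0,0.02],
  [-0.04,0,-0.004,0,0,0,0.02],
  [-0.03,0,-0.004,0,0,0,0.02],
])

```text
clock: 7.25
position: [476.9, 215.3, 149.9]
ee_rot: [-0.483, 0.523, -0.517, 0.475]
contact_force: [0.1, -0.1, -2.7]
gripper_width: 37.5
```

```bash
python3 -c "
from h import *
todo([475.8,314,150],-94)"
```

```text
pos [476.9 215.3 149.9] yaw -94.7 clk 7.25 F [ 0.1 -0.1 -2.7] w 37.5
shift [-98.3  -0.2  -9.3] turn [ 0.014 -0.013  0.002] | shift in goal frame [-98.4  -0.1  -8. ]
```

Request:
play_rows([
  [-0.03,0,-0.002,0.007,-0.006,0,0.02],
  [-0.03,0,-0.002,0.007,-0.006,0,0.02],
  [-0.02,0,-0.002,0,0,0,0.02],
  [-0.01,0,0,0,0,0,0.02],
  [0,0,0,0,0,0,0.02],
  [0,0,0,0,0,0,0.02],
])

```text
clock: 7.85
position: [473.9, 310.4, 144.7]
ee_rot: [0.487, -0.516, 0.516, -0.479]
contact_force: [0.4, 0.3, -0.9]
gripper_width: 37.1
```

Run:
```python
from h import *
todo([475.8,314,150],-94)
t=cam("top");s=cam("side")
im=np.zeros((560,800,3),np.uint8)
im[:400,:400]=crop(t,95,215,80,80,5);im[:560,400:]=crop(s,200,270,100,140,4)
cv2.imwrite("pics/c7.png",im)
```

```text
pos [473.9 310.4 144.7] yaw -93.8 clk 7.85 F [ 0.4  0.3 -0.9] w 37.1
shift [-3.7 -5.3  1.7] turn [0.008 0.003 0.008] | shift in goal frame [-3.8 -5.3  1.7]
```

View pics/c7.png

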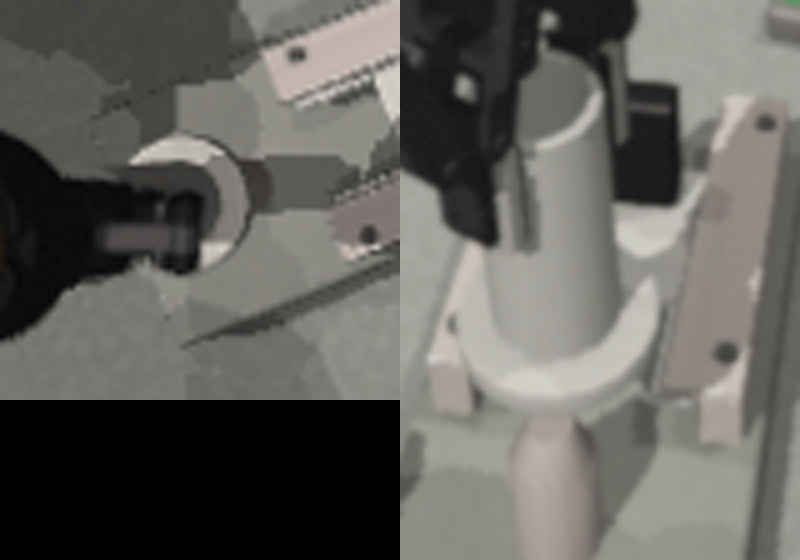

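The top crop shows the flange circle centred at about (177,202) with a radius of 70 px. In the side crop the flange spans x 456–660 with its bottom at about 415, and the port tip sits just below it near (550,420). I'll fit these numerically.

```bash
cat >> h.py <<'E'
A=np.linspace(0,2*np.pi,181)
def ring(c,r,z): return np.c_[c[0]+r*np.cos(A),c[1]+r*np.sin(A),0*A+z]
E
python3 - <<'E'
from h import *
t=cam("top");s=cam("side")
C=lambda p:(p-[200,270])*4+[400,0]
for zb in(112,119,126):
    p=atz(t,(95+177/5,215+202/5),zb+10);print("zb",zb,"top-based xy",p.round(1))
    f=C(np.r_[proj(s,ring(p,30,zb)),proj(s,ring(p,30,zb+10))]);r=C(proj(s,ring(p,19,zb+95)))
    print(" flange L,R,bot",f[:,0].min().round(),f[:,0].max().round(),f[:,1].max().round()," rim R,top,bot",r[:,0].max().round(),r[:,1].min().round(),r[:,1].max().round())
for c in((474.2,312.8),(477.7,314.2),(475.8,314)):
    r=C(proj(s,ring(c,7,85)));q=(proj(t,ring(c,7,85))-[120,195])*4
    print("port",c,r.min(0).round(),r.max(0).round(),"top c1",q.mean(0).round())
    q=C(proj(s,ring(c,14,70)));print("   shoulder",q.min(0).round(),q.max(0).round())
E
```

```text
zb 112 top-based xy [473.6 311.2 122. ]
 flange L,R,bot 457.0 663.0 442.0  rim R,top,bot 614.0 70.0 170.0
zb 119 top-based xy [474.  308.5 129. ]
 flange L,R,bot 459.0 666.0 418.0  rim R,top,bot 617.0 44.0 143.0
zb 126 top-based xy [474.4 305.8 136. ]
 flange L,R,bot 461.0 669.0 394.0  rim R,top,bot 620.0 19.0 116.0
port (474.2, 312.8) [539. 398.] [585. 437.] top c1 [ 63. 236.]
   shoulder [519. 411.] [610. 489.]
port (477.7, 314.2) [527. 397.] [573. 436.] top c1 [ 61. 230.]
   shoulder [507. 409.] [598. 488.]
port (475.8, 314) [532. 399.] [579. 438.] top c1 [ 61. 233.]
   shoulder [513. 411.] [604. 490.]
```

Request:
play_rows([
  [-0.0048,0,0.0005,0.008,0.003,0.008,0.02],
  [0,0,0,0,0,0,0.02],
  [0,0,0,0,0,0,0.02],
])

```text
clock: 8.35
position: [475.5, 313.9, 145.9]
ee_rot: [0.48, -0.518, 0.518, -0.483]
contact_force: [0.5, 0.6, -1.7]
gripper_width: 37.2
```

```bash
python3 -c "
from h import *
todo([474.3,315.2,120],-94)
s=cam('side');cv2.imwrite('pics/c8.png',crop(s,200,270,100,140,4))"
```

```text
pos [475.5 313.9 145.9] yaw -94.2 clk 8.35 F [ 0.5  0.6 -1.7] w 37.2
shift [-1.2 25.9 -1.4] turn [-0.003 -0.003 -0.002] | shift in goal frame [-1.2 25.9 -1.3]
```

Request:
play_rows([
  [-0.001,0.01,-0.001,0,0,0,0.02],
  [0,0.01,0,0,0,0,0.02],
  [0,0.01,0,0,0,0,0.02],
  [0,0.005,0,0,0,0,0.02],
  [0,0,0,0,0,0,0.02],
  [0,0,0,0,0,0,0.02],
])

```text
clock: 9.0
position: [473.9, 314.5, 106.3]
ee_rot: [0.481, -0.518, 0.518, -0.482]
contact_force: [0.3, 0.8, -0.9]
gripper_width: 36.9
```

Run:
```python
from h import *
todo([474.3,315.2,97],-94)
t=cam("top");s=cam("side")
im=np.zeros((560,800,3),np.uint8)
im[:400,:400]=crop(t,95,215,80,80,5);im[:560,400:]=crop(s,200,280,100,140,4)
cv2.imwrite("pics/c9.png",im)
```

```text
pos [473.9 314.5 106.3] yaw -94.2 clk 9.0 F [ 0.3  0.8 -0.9] w 36.9
shift [-0.7  9.3  0.3] turn [-0.001 -0.003  0.   ] | shift in goal frame [-0.7  9.3  0.3]
```

View pics/c9.png

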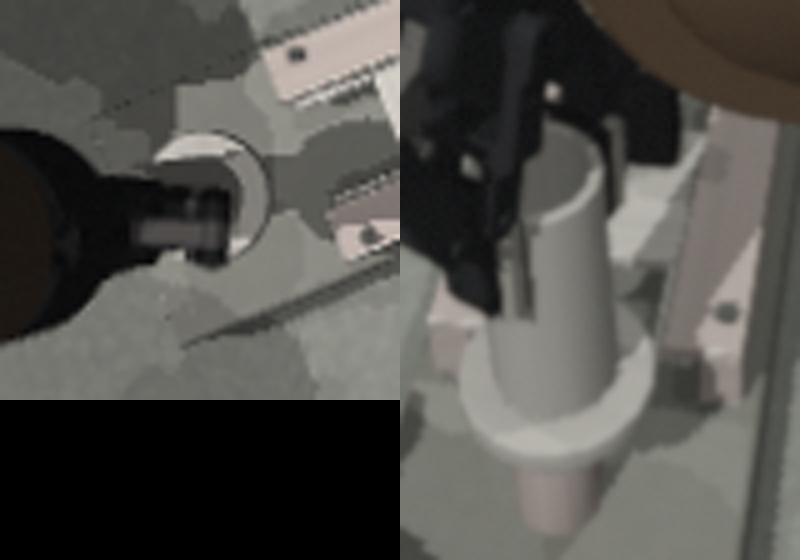

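The flange centre is at (205,197) in the top crop. In the side crop it is at about x=557, against about 558 for the port, so they are aligned. Lowering gently.

Request:
play_rows([
  [0,0.005,0,0,0,0,0.02],
  [0,0.005,0,0,0,0,0.02],
  [0,0.005,0,0,0,0,0.02],
  [0,0,0,0,0,0,0.02],
])

```text
clock: 9.5
position: [474.7, 315.4, 91.5]
ee_rot: [0.48, -0.518, 0.518, -0.483]
contact_force: [-0.3, 0.2, -1.9]
gripper_width: 37.2
```

Run:
```python
from h import *
todo([474.3,315.2,56],-94)
t=cam("top")
print(atz(t,(136,254.4),91).round(1), read_state()["wrist_torque"].round(2))
```

```text
pos [474.7 315.4  91.5] yaw -94.2 clk 9.5 F [-0.3  0.2 -1.9] w 37.2
shift [ 0.3 35.5 -0.5] turn [-0.003 -0.003 -0.003] | shift in goal frame [ 0.2 35.5 -0.4]
[473.7 310.1  91. ] [-0.01 -0.01  0.01]
```

Request:
play_rows([
  [0,0.005,0,0,0,0,0.02],
  [0,0.005,0,0,0,0,0.02],
  [0,0.005,0,0,0,0,0.02],
  [0,0,0,0,0,0,0.02],
])

```text
clock: 9.95
position: [474.9, 315.4, 75.7]
ee_rot: [0.48, -0.518, 0.518, -0.483]
contact_force: [-0.9, -0.8, -1.8]
gripper_width: 37.3
```

Request:
play_rows([
  [0,0.005,0,0,0,0,0.02],
  [0,0.005,0,0,0,0,0.02],
  [0,0.003,0,0,0,0,0.02],
  [0,0,0,0,0,0,0.02],
])

```text
clock: 10.35
position: [474.9, 315.4, 61.3]
ee_rot: [0.48, -0.518, 0.518, -0.483]
contact_force: [-0.2, 0.5, -2.5]
gripper_width: 37.1
```

Request:
play_rows([
  [0,0.003,0,0,0,0,0.02],
  [0,0.002,0,0,0,0,0.02],
  [0,0.002,0,0,0,0,0.02],
  [0,0.001,0,0,0,0,0.02],
])

```text
clock: 10.75
position: [476.0, 315.6, 55.4]
ee_rot: [0.48, -0.517, 0.518, -0.484]
contact_force: [-2.0, -1.4, 4.7]
gripper_width: 37.1
```

Contact at the expected height. A bit more push to seat it.

Request:
play_rows([
  [0,0.003,0,0,0,0,0.02],
  [0,0.003,0,0,0,0,0.02],
  [0,0.003,0,0,0,0,0.02],
])

```text
clock: 11.05
position: [476.9, 315.4, 55.3]
ee_rot: [0.48, -0.515, 0.518, -0.486]
contact_force: [-7.8, -2.8, 13.3]
gripper_width: 37.3
```

Request:
play_rows([
  [0,0,0,0,0,0,0.0854],
  [0,0,0,0,0,0,0.0854],
  [0,0,0,0,0,0,0.0854],
  [0,0,0,0,0,0,0.0854],
  [0,-0.01,0,0,0,0,0.0854],
  [0,-0.02,0,0,0,0,0.0854],
  [0,-0.025,0,0,0,0,0.0854],
  [0,-0.02,0,0,0,0,0.0854],
  [0,0,0,0,0,0,0.0854],
])

```text
clock: 11.95
position: [477.6, 316.1, 135.4]
ee_rot: [0.479, -0.514, 0.519, -0.487]
contact_force: [0.4, -0.1, 0.0]
gripper_width: 85.4
```

Run:
```python
from h import *
todo([521,195,125],-68.75)
t=cam("top");s=cam("side")
im=np.zeros((560,800,3),np.uint8)
im[:400,:400]=crop(t,110,195,100,100,4);im[:560,400:]=crop(s,200,270,100,140,4)
cv2.imwrite("pics/c10.png",im)
C=lambda p:((p-[200,270])*4+[400,0]).round()
for z in(30,32.5,35):
    f=np.r_[proj(s,ring((476.5,314.8),30,z)),proj(s,ring((476.5,314.8),30,z+10))];f=C(f)
    r=C(proj(s,ring((476.5,314.8),19,z+95)));print(z,"flange LR bot",f[:,0].min(),f[:,0].max(),f[:,1].max(),"rim LR top bot",r.min(0),r.max(0))
```

```text
pos [477.6 316.1 135.4] yaw -93.8 clk 11.95 F [ 0.4 -0.1  0. ] w 85.4
shift [117.9  10.6  51.3] turn [-0.012 -0.438 -0.001] | shift in goal frame [128.6  10.4  -3.4]
30 flange LR bot 465.0 656.0 619.0 rim LR top bot [479. 279.] [610. 384.]
32.5 flange LR bot 464.0 656.0 615.0 rim LR top bot [478. 273.] [609. 378.]
35 flange LR bot 463.0 655.0 610.0 rim LR top bot [477. 267.] [609. 372.]
```

View pics/c10.png

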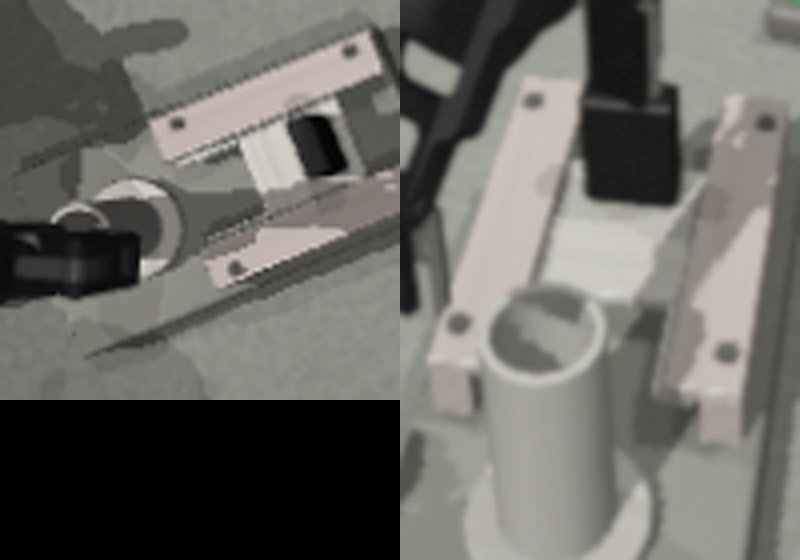

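The rim spans x 480–607 and y 282–385, which matches the model for z=30, so the sleeve is fully home. Now I'll locate the fork block.

Run:
```python
from h import *
t=cam("top");s=cam("side")
a=atz(s,(262.3,293.75),100);b=atz(t,(188,230.3),100);print(a.round(1),b.round(1))
y=np.array([-.362,.932]);x=np.array([.932,.362])
for n,g,p in(("side",a,(477.7,314.2)),("top",b,(474.2,312.8))):
    d=g[:2]-p;print(n,"along y",d@y,"along x",d@x)
todo([475.8+51,315-131,125],-68.75)
```

```text
[515.7 193.  100. ] [524.9 188.6 100. ]
side along y -126.70160444093335 along x -8.483195564983028
top along y -134.11663796952098 along x 2.3236143622389704
pos [475.3 314.  130.9] yaw -93.9 clk 12.15 F [-0.5  0.   0.3] w 85.1
shift [126.2   6.5  60.2] turn [-0.005 -0.439  0.004] | shift in goal frame [139.9   5.9   0.9]
```

Run:
```python
from h import *
t=cam("top");s=cam("side")
y=np.array([-.362,.932]);x=np.array([.932,.362])
for L in(132,136):
  for nm,d,p,f in(("side",s,(477.7,314.2),lambda q:(q-[200,270])*4+[400,0]),("top",t,(474.2,312.8),lambda q:(q-[110,195])*4)):
    c=np.array(p)-L*y
    P=[[*(c+a*18*x+b*8*y),z] for z in(100,49) for b in(1,-1) for a in(1,-1)]
    print(L,nm,"top(+y:+x,-x; -y:+x,-x), bottom same",f(proj(d,P)).round().astype(int).tolist())
im=s["color"].astype(int).sum(2)
# dark block extents in side image, rows between 290-320
for v in(292,296,300,306,312,318): 
    r=np.where(im[v,235:290]<110)[0]+235; print(v,r.min() if len(r) else None,r.max() if len(r) else None)
```

```text
132 side top(+y:+x,-x; -y:+x,-x), bottom same [[575, 93], [674, 103], [584, 63], [681, 72], [582, 195], [677, 205], [591, 164], [684, 173]]
132 top top(+y:+x,-x; -y:+x,-x), bottom same [[285, 122], [309, 182], [311, 111], [335, 171], [306, 123], [329, 179], [331, 112], [354, 169]]
136 side top(+y:+x,-x; -y:+x,-x), bottom same [[577, 86], [676, 95], [586, 56], [683, 65], [584, 187], [679, 197], [593, 157], [686, 166]]
136 top top(+y:+x,-x; -y:+x,-x), bottom same [[291, 119], [316, 179], [318, 108], [342, 168], [312, 120], [335, 177], [337, 110], [360, 166]]
292 248 262
296 256 268
300 246 268
306 246 268
312 248 269
318 248 268
```

The block's top centre is about 132.5 mm from the port axis, so the fork has q≈9.5 mm and needs about 60.5 mm of travel. I'll shut the fingers and push the block from behind.

Request:
play_rows([
  [0.026,0,0.012,0,0,0,0],
  [0.03,0,0.015,0,0,0,0],
  [0.03,0,0.015,0,0,0,0],
  [0.026,0,0.012,0,0,0,0],
  [0.02,0,0.01,0,0,0,0],
  [0,0,0,0,0.14,0,0],
  [0,0,0,0,0.14,0,0],
  [0,0,0,0,0.14,0,0],
  [0,0,0,0,0.14,0,0],
  [0,0,0,0,0.14,0,0],
])

```text
clock: 13.25
position: [528.6, 169.7, 121.4]
ee_rot: [0.273, -0.651, 0.658, -0.262]
contact_force: [0.1, -0.2, -0.2]
gripper_width: -0.0
```

Request:
play_rows([
  [0,0,0,0,0.14,0,0],
  [0,0,0,0,0.14,0,0],
  [0,0,0,0,0.1,0,0],
  [0,0,0,0,0,0,0],
  [0,0,0,0,0,0,0],
])

```text
clock: 13.75
position: [526.5, 168.3, 116.7]
ee_rot: [0.142, -0.689, 0.7, -0.126]
contact_force: [-0.1, -0.6, 0.3]
gripper_width: -0.2
```

```bash
python3 -c "
from h import *
todo([475.8+160*.362,315-160*.932,40],-158.75)"
```

```text
pos [526.5 168.3 116.7] yaw -158.2 clk 13.75 F [-0.1 -0.6  0.3] w -0.2
shift [-7.7 76.6  4. ] turn [-0.012  0.01   0.025] | shift in goal frame [-5.9 76.7  4.9]
```

Request:
play_rows([
  [-0.003,0.01,0.003,-0.006,0.005,0.012,0],
  [-0.003,0.012,0.003,-0.006,0.005,0.012,0],
  [0,0.015,0,0,0,0,0],
  [0,0.012,0,0,0,0,0],
  [0,0.01,0,0,0,0,0],
  [0,0,0,0,0,0,0],
  [0,0,0,0,0,0,0],
])

```text
clock: 14.45
position: [534.4, 164.6, 54.2]
ee_rot: [0.134, -0.694, 0.694, -0.134]
contact_force: [0.0, 0.2, 1.1]
gripper_width: -0.4
```

```bash
python3 -c "
from h import *
todo([475.8+160*.362,315-160*.932,38],-158.75)"
```

```text
pos [534.4 164.6  54.2] yaw -158.2 clk 14.45 F [0.  0.2 1.1] w -0.4
shift [ 0.2 16.2 -1.4] turn [0.    0.01  0.001] | shift in goal frame [ 0.2 16.2 -1.4]
```

Request:
play_rows([
  [0,0.008,0,0,0.005,0,0],
  [0,0.007,0,0,0.005,0,0],
  [0,0,0,0,0,0,0],
  [0,0,-0.006,0,0,0,0],
  [0,0,-0.006,0,0,0,0],
  [0,0,-0.006,0,0,0,0],
  [0,0,0,0,0,0,0],
])

```text
clock: 15.15
position: [528.4, 183.1, 39.4]
ee_rot: [-0.13, 0.695, -0.695, 0.131]
contact_force: [0.3, -0.3, -0.3]
gripper_width: -0.1
```

Run:
```python
from h import *
todo([475.8+91*.362,315-91*.932,38],-158.75)
im=cam("side")["color"].astype(int).sum(2)
for u in(252,256,260): 
    r=np.where(im[290:350,u]<110)[0]+290; print(u,r.min() if len(r) else None,r.max() if len(r) else None)
```

```text
pos [528.4 183.1  39.4] yaw -158.7 clk 15.15 F [ 0.3 -0.3 -0.3] w -0.1
shift [  1.2   1.3 -51.1] turn [-0.     0.    -0.002] | shift in goal frame [  1.2   1.4 -51.1]
252 294 323
256 294 323
260 295 324
```

The block front edge has moved by about 5 mm, so contact is made. Continuing the push.

Request:
play_rows([
  [0.0003,0,-0.006,0,0,0,0],
  [0.0003,0,-0.007,0,0,0,0],
  [0.0003,0,-0.007,0,0,0,0],
  [0.0003,0,-0.007,0,0,0,0],
  [0,0,-0.007,0,0,0,0],
  [0,0,-0.006,0,0,0,0],
  [0,0,-0.003,0,0,0,0],
  [0,0,0,0,0,0,0],
])

```text
clock: 16.0
position: [511.3, 226.3, 39.8]
ee_rot: [-0.129, 0.695, -0.695, 0.132]
contact_force: [2.2, -1.2, -1.8]
gripper_width: 0.0
```

```bash
python3 -c "
from h import *
todo([475.8+86.5*.362,315-86.5*.932,38],-158.75)"
```

```text
pos [511.3 226.3  39.8] yaw -158.7 clk 16.0 F [ 2.2 -1.2 -1.8] w 0.0
shift [ 1.   1.8 -9.1] turn [-0.001  0.001 -0.004] | shift in goal frame [ 1.   1.8 -9.1]
```

Request:
play_rows([
  [0,0,-0.004,0,0,0,0],
  [0,0,-0.003,0,0,0,0],
  [0,0,-0.002,0,0,0,0],
  [0,0,-0.002,0,0,0,0],
])

```text
clock: 16.4
position: [509.7, 229.9, 39.9]
ee_rot: [0.129, -0.691, 0.699, -0.132]
contact_force: [6.4, -8.4, -1.9]
gripper_width: -0.3
```

Request:
play_rows([
  [0,0,-0.003,0,0,0,0],
  [0,0,-0.003,0,0,0,0],
  [0,0,-0.003,0,0,0,0],
])

```text
clock: 16.7
position: [509.6, 229.3, 40.1]
ee_rot: [0.129, -0.687, 0.703, -0.13]
contact_force: [8.9, -11.9, -1.7]
gripper_width: 0.2
```

```bash
python3 -c "
from h import *
todo([475.8+86.5*.362,315-86.5*.932,38],-158.75)"
```

```text
pos [509.6 229.3  40.1] yaw -158.8 clk 16.7 F [  8.9 -11.9  -1.7] w 0.2
shift [ 0.4  2.  -5.7] turn [-0.024 -0.001  0.003] | shift in goal frame [ 0.4  2.1 -5.6]
```

It has stalled at 92 mm from the port. That matches 72+8+11=91 mm, the fork at its stop. Backing off and retreating up.

Request:
play_rows([
  [0,0,0.008,0.012,0,0,0],
  [0,0,0.012,0.012,0,0,0],
  [0,0,0.012,0,0,0,0],
  [0,-0.02,0.01,0,0,0,0],
  [0,-0.03,0.01,0,0,0,0],
  [0,-0.03,0.02,0,0,0,0],
  [0,-0.03,0.03,0,0,0,0],
  [0,-0.02,0.03,0,0,0,0],
  [0,0,0.03,0,0,0,0],
  [0,0,0,0,0,0,0],
])

```text
clock: 17.7
position: [567.1, 76.7, 183.6]
ee_rot: [0.129, -0.678, 0.711, -0.132]
contact_force: [0.2, -0.2, -0.6]
gripper_width: -0.2
```

Run:
```python
from h import *
todo([475.8+86.5*.362,315-86.5*.932,38],-158.75)
t=cam("top");s=cam("side")
im=np.zeros((600,800,3),np.uint8)
im[:400,:400]=crop(t,110,195,100,100,4);im[:600,400:]=crop(s,200,270,100,150,4)
im[400:,:400]=cv2.resize(s["color"][130:270,200:480,::-1],(400,200))
cv2.imwrite("pics/c11.png",im)
y=np.array([-.362,.932]);x=np.array([.932,.362])
for L in(72,78):
  for nm,d,p,f in(("side",s,(477.7,314.2),lambda q:(q-[200,270])*4+[400,0]),("top",t,(474.2,312.8),lambda q:(q-[110,195])*4)):
    c=np.array(p)-L*y
    P=[[*(c+a*18*x+b*8*y),z] for z in(100,) for b in(1,-1) for a in(1,-1)]
    tip=[[*(np.array(p)+(15-(L-72))*y+a*x),48.5] for a in(-29,29)]
    print(L,nm,"block top",f(proj(d,P)).round().astype(int).tolist(),"prong ends",f(proj(d,tip)).round().astype(int).tolist())
```

```text
pos [567.1  76.7 183.6] yaw -158.8 clk 17.7 F [ 0.2 -0.2 -0.6] w -0.2
shift [  -1.9  137.5 -175.4] turn [-0.047 -0.     0.004] | shift in goal frame [  -1.3  145.6 -168.7]
72 side block top [[537, 218], [644, 229], [548, 183], [653, 193]] prong ends [[639, 546], [454, 523]]
72 top block top [[186, 164], [210, 224], [212, 153], [236, 213]] prong ends [[121, 287], [84, 196]]
78 side block top [[541, 205], [647, 215], [552, 170], [656, 180]] prong ends [[642, 528], [459, 506]]
78 top block top [[196, 160], [220, 219], [222, 149], [246, 208]] prong ends [[130, 283], [93, 193]]
```

View pics/c11.png

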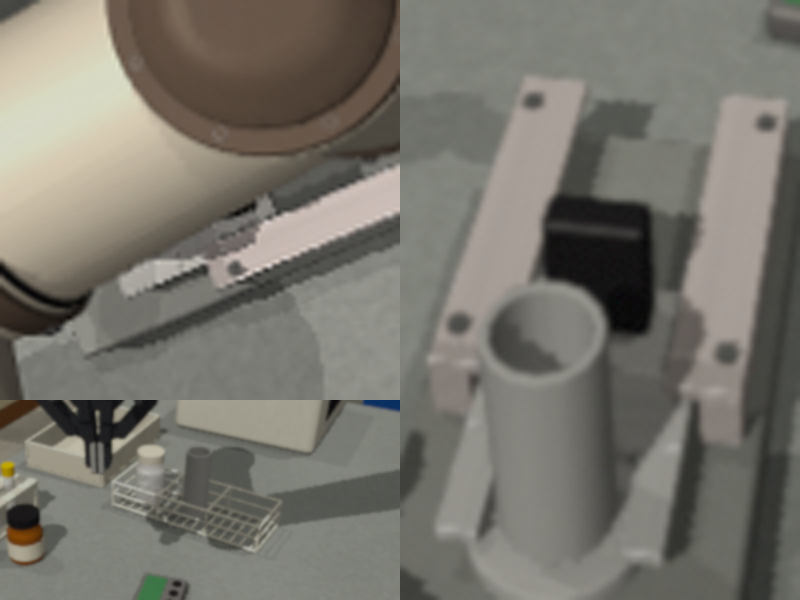

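The prong ends, at (457,527) and (642,551), match the fully-in model at (454,523) and (639,546). The block's front edge matches too, and the sleeve rim hasn't moved. The flask, plain tube, jar and timer are still standing.

```bash
python3 -c "
from bench import *
print(job_done())"
```

```text
the job is handed in; nothing more can be done
None
```

The sleeve is out of the rack and seated on the port with its flange on the base. The fork is pushed in to its stop. I handed the job in at about 18 s of the 58 s allowed.

**Last checks**
- **Sleeve:** the downward push stalled at the expected height with about 13 N, and the rim's image position matches a sleeve fully home.
- **Fork:** it stalled at about 15 N. The prong ends and grip block match the fully-in position (block 72 mm from the port) to within 1–2 mm.
- **Other things:** the flask, plain tube, jar and timer looked undisturbed in the last side picture (the timer was only partly in frame). The gripper was clear of everything when I handed in.

**What disagreed**
- **Finger height:** in the images the fingertips were about 35 mm higher than the reported tool position and the description implied. I trusted the images for the grasp and the push heights, and both worked.
- **Cameras:** the two views differed by a few millimetres, so I aligned the sleeve to the port within each view.
- **Top view:** in the final check the arm hid most of the stand from the top camera, so the fork check rests on the side camera and the stall position.

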